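Lock the printing frame with the big T-handle hex key

TASK

Lock the printing frame down: take the largest T-handle hex key out of its stand, seat it fully home in the socket of the frame clamp that is still swung open, and then turn it clockwise until the clamp's finger lies squarely across the red frame rail. Work the clamp only with the key, keeping the gripper off it, and leave the key standing in the socket, let go.

Things in the scene. Friction and masses are not known exactly. Their poses are not given: they have to be found in the camera images.
- key_grip (a point): Largest and thickest of 3 T-handle hex keys, upright in wooden blocks (50 mm high, hole 45 deep, 90 mm apart, any order). Point: middle of its black bar, 100 (along x) x 18 (y) x 22 mm high (z, up the shaft). Hexagon steel shaft 17 mm across flats, flats facing +x and -x; tip 130 mm below, last 5 mm tapered. 0.34 kg. The other bars are over 40 mm lower.
- socket (a point): Centre of the open clamp's socket mouth, 72 mm above the table; z up, x along the finger, turning with it. Lead-in 10 mm deep, 38 to 18.8 mm across flats, then a hexagon 22 mm deep. The key enters with its bar in line with the finger or at 60-degree steps, within 13 degrees, and has up to 26 degrees of play before the screw follows. Fully home, the bar's middle is 98 mm above this point.
- screw (a joint): Angle of the open clamp's screw and finger, rad, growing clockwise seen from above. 0: finger along the rail, to the clamp's +y; 1.57: squarely across the rail, away from the robot. Starts at 0.2 to 0.5, hard stop at 1.75; even friction of 0.12 N m, stays where it is left.
- clamp: The open one of two alike clamps, 240 mm apart before the red frame's near rail; the other's finger already lies over the rail. Fixed blue base 60 x 70 x 33 mm; on it a round steel head (49 mm wide, top at 72 mm) and finger (82 mm from axis, 18 wide, 33 to 43 mm high). Origin: underside, on the screw axis; x across the rail, away from the robot. Rail: 35 wide, 30 high, starts 45 mm from the axis.

How it is judged:
By the outcome, as a careful person would: the job done as asked, in the order asked, and still so for the second after the job is handed in, with the robot touching nothing.
It also fails if it takes over 40 s, if anything falls off the work surface, if the arm or the gripper's body presses on something with over 40 N, if the wrist force passes 120 N, or if a joint passes its speed limit or range.

ROBOT

A 7-joint arm with a two-finger parallel gripper is mounted at the origin on the work surface. World frame = base frame: x ahead of the robot, y to its left, z up, the work surface at z = 0. Lengths are in m, angles in rad, forces in N, time in s.
With the tool pointing down it reaches from about 0.35 to 0.9 m from the base axis. Payload 8.1 kg.
Tool frame: the origin (TCP) lies midway between the tips of the shut fingers; the grasp point (between the pads) lies arm.hold_point_z behind it (arm.hold_point_z is the distance from the TCP to the grasp point, in m); z points along the fingers, x is the direction in which the jaws open and shut, and the axes are right-handed (so a half turn about z gives the same grasp; the last joint's range is limited). The gripper opens to 92 mm and grips with 3 to 60 N. Pads are 19 mm wide; open, the fingers measure 130 mm over their backs; the gripper's body (75 mm by 190 mm) begins 47 mm behind the grasp point.
Start: joints at [1.113, 0.434, 0.025, 1.573, -0.012, 1.134, -0.075], TCP at [0.217, -0.586, 0.203] pointing down, gripper open.
Joint ranges: [-2.62, 2.62], [-0.44, 2.09], [-1.27, 1.32], [0.08, 2.57], [-1.32, 4.46], [0.12, 2], [-2.74, 2.74]. Speed limits (rad/s): [2.22, 2.22, 3.01, 3.01, 3.14, 3.14, 3.14].

INTERFACE

Orientations are given as a rotation vector (axis times angle).
In Python, from cell import arm gives the robot as it stands.
- The arm moves only by the shell command python3 -m pendant 'ROWS' [FORCE]. ROWS is JSON, a list of rows, each an object with "dp": the shift along the tool's x, y, z in m, a list of three; "rotation": the turn, a rotation vector about the tool's x, y, z in rad, a list of three; "fingers": the closure, from -1 (fully open) to 1 (shut). In form: [{"dp": [x, y, z], "rotation": [rx, ry, rz], "fingers": fingers}, ...]. A call has 1 to 20 rows; each row is the pose to reach, as a shift and turn from the pose measured when the call began, along the tool's axes at that moment; what a row does not reach only later rows make up. A row lasts 1/8 s, in which the tool goes at most 62.5 mm and 10.7 degrees, less where a joint would pass 70% of its speed; a pose out of reach is approached as far as the arm can. A call with a gripper value outside its range is refused whole. The fingers move at their own pace and stop on an object; FORCE is the grip in N (left out, the last holds). Time passes only in rows, so rows that repeat a pose let the fingers close. It gives the time, the measured TCP pose, the force and the opening at its end, in the units of the state.
- arm.observe(): the state, without advancing time (a new reading comes with each control period).
- arm.get_image(name): name is "scene" or "top" or "wrist"; returns the picture (400x640x3 uint8, blue, green, red); there is no depth.
- arm.camera_params(name): a dict with "camera_matrix" (3x3 intrinsics, pixels), "rvec" (rotation vector, rad) and "tvec" (3), from world to camera coordinates, as OpenCV has them. Camera axes: x right, y down, z forward; pixel columns grow to the right and rows downward; lengths in m; the calibration is good to about 2 mm. The wrist camera is an equidistant fisheye: a pixel r from the principal point sees the ray r / f radians off the axis. A picture is of the moment at which its call begins: read the wrist's pose just before it. camera_params takes no time and is no camera call; for the wrist camera it gives the pose at the moment of the call.
- arm.sign_off(): hands the job in, once; it reports no verdict.
The state is a dict: "clock": time; "joints": joint angles; "dq": joint speeds; "joint_efforts": joint torques, N m; "position": TCP position; "ee_rot": TCP orientation; "force": force on the tool from outside, world axes, zero at the start; "ft_torque": the same for the moment, N m; "width": opening from 0.0 (shut) to 1.0 (fully open).
Only numpy, scipy, OpenCV 4.12 (cv2) and the standard library are available. Lean on these libraries where they do the work, as an engineer would, in place of code of your own. Each camera call takes 0.05 s, during which the arm holds its last target.

## Working session

There is one attempt and no reset: what is moved stays moved. The work goes in short steps, Python scripts to look and compute and a shell command to move; the robot and the scene stay as the last step left them, time stands still between calls to the robot, and variables do not carry over. Pictures are saved under pics/ and viewed, and the job is handed in when it is done.

```bash
ls; mkdir -p pics
python3 - <<'E'
from cell import arm
import cv2,numpy as np
print(arm.observe()); print(arm.hold_point_z)
for n in("scene","top","wrist"):
    p=arm.camera_params(n); print(n,p)
    cv2.imwrite(f"pics/{n}0.png",arm.get_image(n))
E
```

```text
pics
{'clock': 0.0, 'joints': array([ 1.11338885,  0.43521977,  0.02498277,  1.5740983 , -0.01161297,
        1.1339822 , -0.07509067]), 'dq': array([-0.00035218,  0.00101833, -0.00128165, -0.00080766, -0.00144953,
        0.00170582,  0.00093161]), 'joint_efforts': array([-5.58683205e-04, -6.67858744e+01,  9.84957442e-01, -3.14467156e+01,
       -6.04566769e-02,  4.27412486e-02,  9.12459450e-05]), 'position': array([ 0.21688392, -0.58558123,  0.20184664]), 'ee_rot': array([-2.57789739e+00,  1.79419942e+00,  2.12696820e-03]), 'force': array([ 0.14372736,  0.59608778, -0.74419106]), 'ft_torque': array([ 0.02135908, -0.00672929, -0.01140067]), 'width': 1.0002914236173812}
0.0188
scene {'camera_matrix': array([[442.59892603,   0.        , 315.11394661],
       [  0.        , 442.59892603, 206.02843794],
       [  0.        ,   0.        ,   1.        ]]), 'rvec': array([ 1.80862235,  1.58708946, -0.71440483]), 'tvec': array([-0.03007075, -0.25060676,  1.46713933])}
top {'camera_matrix': array([[409.45136988,   0.        , 317.39282992],
       [  0.        , 409.45136988, 198.63554623],
       [  0.        ,   0.        ,   1.        ]]), 'rvec': array([ 2.08448064, -2.14775724,  0.17158198]), 'tvec': array([0.00225388, 0.51816455, 1.02753556])}
wrist {'camera_matrix': array([[309.70691629,   0.        , 318.34544546],
       [  0.        , 309.70691629, 193.87735717],
       [  0.        ,   0.        ,   1.        ]]), 'rvec': array([-2.35916786,  1.64243588,  0.26118148]), 'tvec': array([-0.62351641, -0.03838073,  0.39286785])}
```

View pics/scene0.png

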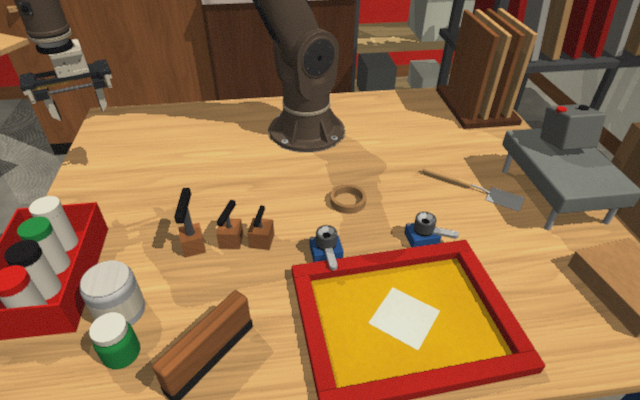

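View pics/top0.png

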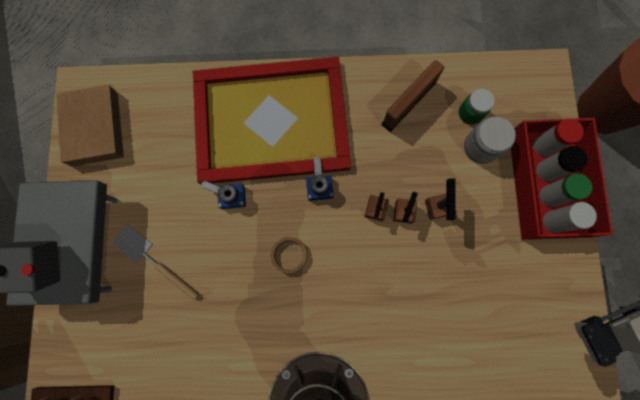

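View pics/wrist0.png

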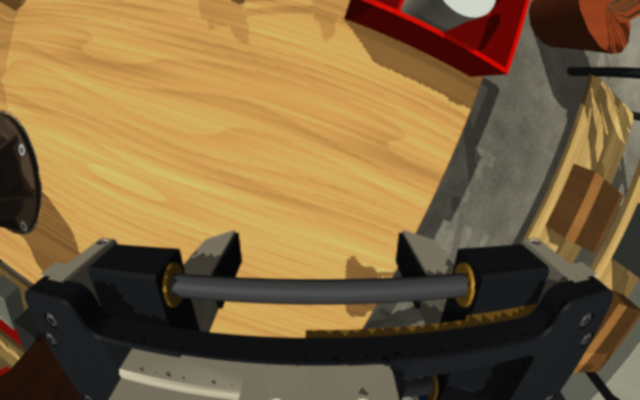

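The top view shows the tallest key's bar at about (450,199), next to the red tray. The open clamp's head is at (231,193) with its finger pointing left (+y), and the other clamp at (320,187) is closed. I'll zoom in and measure next.

```bash
cat > h.py <<'E'
import cv2,numpy as np
from cell import arm
from scipy.spatial.transform import Rotation as R
def ray(n,uv,p=None):
    p=p or arm.camera_params(n); K=p['camera_matrix']; Rm=cv2.Rodrigues(np.array(p['rvec']))[0]; t=np.array(p['tvec'])
    d=np.array([(uv[0]-K[0,2])/K[0,0],(uv[1]-K[1,2])/K[1,1],1.])
    if n=="wrist":
        r=np.hypot(d[0],d[1]); d=np.array([d[0]/r*np.sin(r),d[1]/r*np.sin(r),np.cos(r)]) if r>1e-9 else np.array([0,0,1.])
    return -Rm.T@t, Rm.T@d
def onz(n,uv,z,p=None):
    o,d=ray(n,uv,p); return o+d*(z-o[2])/d[2]
def two(r1,r2):
    (o1,d1),(o2,d2)=r1,r2
    d1=d1/np.linalg.norm(d1); d2=d2/np.linalg.norm(d2)
    A=np.stack([d1,-d2],1); s=np.linalg.lstsq(A,o2-o1,rcond=None)[0]
    a=o1+s[0]*d1;b=o2+s[1]*d2; return (a+b)/2,np.linalg.norm(a-b)
def proj(n,X,p=None):
    p=p or arm.camera_params(n); K=p['camera_matrix']; Rm=cv2.Rodrigues(np.array(p['rvec']))[0]
    c=Rm@np.array(X)+np.array(p['tvec'])
    if n=="wrist":
        th=np.arctan2(np.hypot(c[0],c[1]),c[2]); q=c[:2]/np.hypot(c[0],c[1])*th
    else: q=c[:2]/c[2]
    return K[0,0]*q+K[:2,2]
E
python3 - <<'E'
from h import *
T=cv2.imread('pics/top0.png');S=cv2.imread('pics/scene0.png')
a=cv2.resize(T[165:235,190:350],None,fx=5,fy=5,interpolation=3)
b=cv2.resize(T[165:235,350:480],None,fx=5,fy=5,interpolation=3)
cv2.imwrite('pics/a.png',a);cv2.imwrite('pics/b.png',b)
cv2.imwrite('pics/c.png',cv2.resize(S[180:280,160:290],None,fx=6,fy=6,interpolation=3))
cv2.imwrite('pics/d.png',cv2.resize(S[200:280,300:470],None,fx=4.7,fy=4.7,interpolation=3))
for n,I,(u0,v0,u1,v1) in(("top",T,(438,170,462,230)),("scene",S,(170,180,200,225))):
    m=(I[v0:v1,u0:u1].max(2)<32).astype(np.uint8)
    c=max(cv2.findContours(m,0,2)[0],key=cv2.contourArea)+[[u0,v0]]
    print(n,cv2.contourArea(c),cv2.minAreaRect(c),cv2.boundingRect(c))
E
```

```text
top 347.5 ((446.0, 199.0), (40.0, 16.0), 90.0) (438, 179, 17, 41)
scene 129.0 ((182.2117919921875, 205.54705810546875), (9.11108112335205, 34.383480072021484), 12.528807640075684) (175, 189, 15, 34)
```

View pics/a.png

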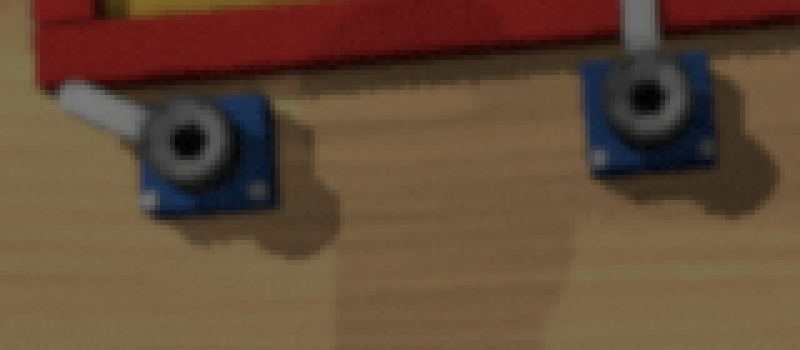

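View pics/b.png

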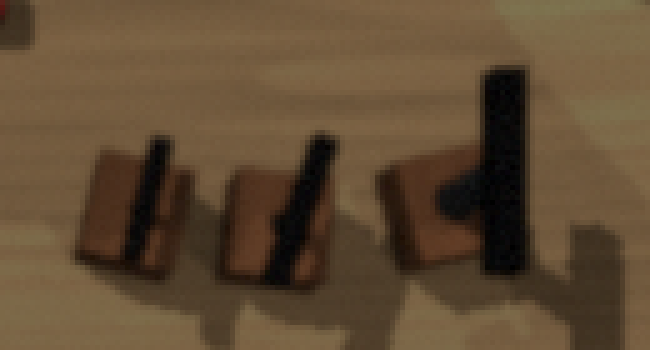

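View pics/c.png

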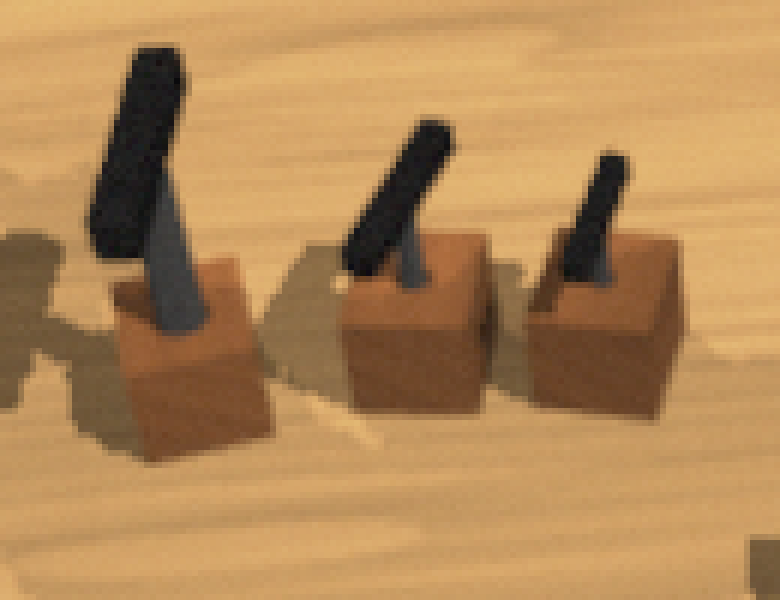

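View pics/d.png

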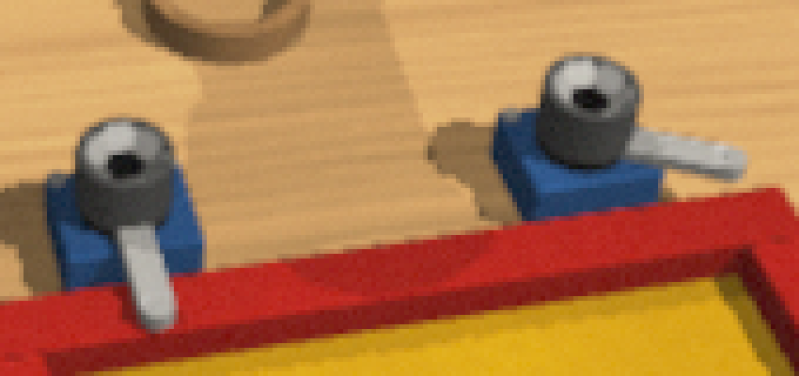

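Crops: the key bar spans (446..455, 178..220) in the top view. The open clamp's mouth is at about (227.6,193) and the closed clamp's at (319.5,184.5).

Run:
```python
from h import *
T=cv2.imread('pics/top0.png');S=cv2.imread('pics/scene0.png')
# bar: otsu-ish at half level; report edges subpixel
g=T.max(2).astype(float)
for v in (182,186,190,208,212,216):
    r=g[v,438:464]; print(v,r.astype(int))
def dark(n,I,c,r,th):
    u0,v0=c[0]-r,c[1]-r; m=(I[v0:v0+2*r,u0:u0+2*r].max(2)<th).astype(np.uint8)
    k=max(cv2.findContours(m,0,1)[0],key=cv2.contourArea)
    M=cv2.moments(m,True); return np.array([M['m10']/M['m00']+u0,M['m01']/M['m00']+v0]),m.sum()
for nm,ct,cs in(("open",(227,193),(424,220)),("shut",(319,184),(326,235))):
    a,na=dark("top",T,ct,5,50); b,nb=dark("scene",S,cs,7,45)
    print(nm,a,na,b,nb,'z.06',onz("top",a,.06).round(4),'scene',onz("scene",b,.06).round(4),two(ray("top",a),ray("scene",b)))
for z in(.124,.146): print([onz("top",p,z).round(4) for p in((446.2,199),(455.4,199),(451,178.2),(451,220))])
p=arm.camera_params("wrist");Rm=cv2.Rodrigues(p['rvec'])[0];c=-Rm.T@p['tvec'];o=arm.observe();Rt=R.from_rotvec(o['ee_rot']).as_matrix()
print('cam in tool',Rt.T@(c-o['position']),'axes',(Rt.T@Rm.T).round(3)); print(Rt.round(3))
```

```text
182 [120 119 118 118 119 119 119 103  58  15  12   9   9  12   7   7  25  61
  99 106 106 110 118 121 122 122]
186 [113 112 114 113 113 114 114  98  54  16   3   9   9   7  11   8  21  67
 106 116 117 118 117 117 118 121]
190 [122 121 121 121 121 121 119 104  59  14  11  11   6   5  15  14  28  68
 108 117 117 119 117 117 119 117]
208 [ 56  42  27  20  20  28  35  34  18  10   5   8  13   9  11  13  22  63
 102 112 112 113 112 113 112 110]
212 [ 93  93  94  97  97  90  85  72  39   9   7   7  10  12   6  12  15  38
  75 105 112 112 114 113 111 101]
216 [ 73  69  69  61  60  58  56  51  28  14   6  10   6   5  13   7  14  38
  62  84 111 118 119 118 116 102]
open [227.         192.75609756] 41 [422.78125 221.78125] 32 z.06 [0.5389 0.2224 0.06  ] scene [0.5362 0.217  0.06  ] (array([0.53780123, 0.21911035, 0.06177567]), np.float64(0.0056050918178855574))
shut [318.23529412 183.7254902 ] 51 [325.56666667 235.2       ] 30 z.06 [ 0.5552 -0.0168  0.06  ] scene [ 0.5509 -0.0185  0.06  ] (array([ 0.5542803 , -0.01793318,  0.06330121]), np.float64(0.002249688783445913))
[array([ 0.493 , -0.3258,  0.124 ]), array([ 0.4922, -0.3478,  0.124 ]), array([ 0.544 , -0.3417,  0.124 ]), array([ 0.4416, -0.3329,  0.124 ])]
[array([ 0.4891, -0.3192,  0.146 ]), array([ 0.4884, -0.3408,  0.146 ]), array([ 0.5391, -0.3348,  0.146 ]), array([ 0.4389, -0.3261,  0.146 ])]
cam in tool [-0.00048439 -0.08396871 -0.18254187] axes [[ 1.    -0.    -0.001]
 [ 0.001  0.952  0.307]
 [ 0.    -0.307  0.952]]
[[ 0.347 -0.938 -0.001]
 [-0.938 -0.347  0.001]
 [-0.001  0.    -1.   ]]
```

```bash
python3 -m pendant '[{"dp":[0,0,-0.06],"rotation":[0,0,-0.18],"fingers":-1},{"dp":[0,0,-0.1],"rotation":[0,0,-0.36],"fingers":-1},{"dp":[-0.03,-0.06,-0.1],"rotation":[0,0,-0.54],"fingers":-1},{"dp":[-0.05,-0.115,-0.1],"rotation":[0,0,-0.72],"fingers":-1},{"dp":[-0.07,-0.17,-0.1],"rotation":[0,0,-0.9],"fingers":-1},{"dp":[-0.09,-0.22,-0.1],"rotation":[0,0,-1.08],"fingers":-1},{"dp":[-0.11,-0.265,-0.1],"rotation":[0,0,-1.26],"fingers":-1},{"dp":[-0.13,-0.31,-0.1],"rotation":[0,0,-1.44],"fingers":-1},{"dp":[-0.144,-0.343,-0.1],"rotation":[0,0,-1.62],"fingers":-1},{"dp":[-0.144,-0.343,-0.1],"rotation":[0,0,-1.8],"fingers":-1},{"dp":[-0.144,-0.343,-0.1],"rotation":[0,0,-1.98],"fingers":-1},{"dp":[-0.144,-0.343,-0.1],"rotation":[0,0,-2.16],"fingers":-1},{"dp":[-0.144,-0.343,-0.1],"rotation":[0,0,-2.34],"fingers":-1},{"dp":[-0.144,-0.343,-0.1],"rotation":[0,0,-2.52],"fingers":-1},{"dp":[-0.144,-0.343,-0.1],"rotation":[0,0,-2.7],"fingers":-1},{"dp":[-0.144,-0.343,-0.1],"rotation":[0,0,-2.7],"fingers":-1},{"dp":[-0.144,-0.343,-0.1],"rotation":[0,0,-2.7],"fingers":-1}]'
python3 - <<'E'
from h import *
import json
p=arm.camera_params("wrist");o=arm.observe();I=arm.get_image("wrist")
cv2.imwrite('pics/w1.png',I);json.dump({k:np.array(v).tolist() for k,v in p.items()},open('w1.json','w'))
Rt=R.from_rotvec(o['ee_rot']).as_matrix();print(o['clock'],o['position'],Rt.round(3),o['joints'].round(2))
E
```

```text
clock: 2.28
position: [0.4885, -0.3317, 0.302]
ee_rot: [-2.319, -2.117, -0.0]
force: [-0.3, -0.2, -0.1]
width: 0.999
2.275 [ 0.48847857 -0.3316814   0.3019964 ] [[ 0.091  0.996 -0.001]
 [ 0.996 -0.091  0.001]
 [ 0.001 -0.001 -1.   ]] [ 0.94  0.39 -0.63  1.46  0.23  1.37  1.78]
```

View pics/w1.png

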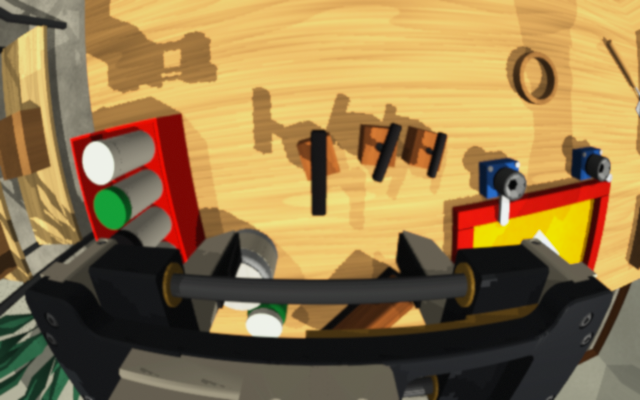

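The wrist view shows the key bar at (318,172), midway between the fingers, and both clamps on the right at (510,183) and (596,168).

Run:
```python
from h import *
import json
p=json.load(open('w1.json'));p={k:np.array(v) for k,v in p.items()};I=cv2.imread('pics/w1.png')
m=np.zeros(I.shape[:2],np.uint8); m[125:222,303:335]=(I[125:222,303:335].max(2)<45)
c=max(cv2.findContours(m,0,1)[0],key=cv2.contourArea)[:,0,:]
print(cv2.boundingRect(c))
W=np.array([onz("wrist",q,.146,p) for q in c.astype(float)])[:,:2]
r=cv2.minAreaRect((W*1000).astype(np.float32));print(r)
# per row left/right columns -> world
for v in (136,150,165,180,195,210):
    u=np.where(m[v])[0]; print(v,u.min(),u.max(),onz("wrist",(u.min()-.5,v),.146,p)[:2].round(4),onz("wrist",(u.max()+.5,v),.146,p)[:2].round(4))
print(-cv2.Rodrigues(p['rvec'])[0].T@p['tvec'])
sc=4;cv2.imwrite('pics/w1z.png',cv2.resize(I[120:225,280:360],None,fx=5,fy=5,interpolation=3))
```

```text
(311, 131, 15, 83)
((489.7403564453125, -331.6507568359375), (15.325579643249512, 95.88414764404297), 84.33392333984375)
136 312 324 [ 0.4469 -0.3346] [ 0.4482 -0.3204]
150 311 324 [ 0.4624 -0.3372] [ 0.4638 -0.3217]
165 312 324 [ 0.4795 -0.3377] [ 0.4808 -0.3232]
180 313 324 [ 0.4969 -0.3383] [ 0.4982 -0.3247]
195 313 324 [ 0.5147 -0.34  ] [ 0.516  -0.3263]
210 313 324 [ 0.5331 -0.3418] [ 0.5344 -0.3278]
[ 0.40472107 -0.32385578  0.48459034]
```

View pics/w1z.png

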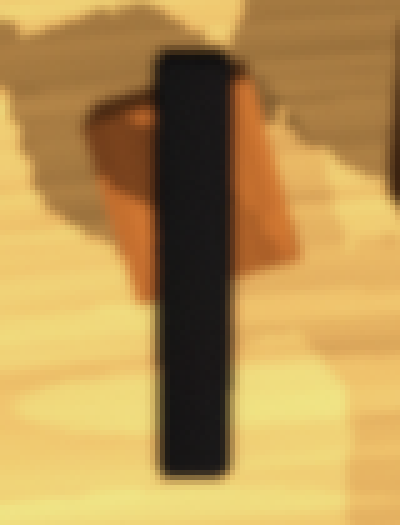

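```bash
python3 -m pendant '[{"dp":[0,0.001,0.05],"rotation":[0,0,0],"fingers":-1},{"dp":[0,0.001,0.1],"rotation":[0,0,0],"fingers":-1},{"dp":[0,0.001,0.14],"rotation":[0,0,0],"fingers":-1},{"dp":[0,0.001,0.16],"rotation":[0,0,0],"fingers":-1},{"dp":[0,0.001,0.175],"rotation":[0,0,0],"fingers":-1},{"dp":[0,0.001,0.175],"rotation":[0,0,0],"fingers":-1}]' 45
python3 -m pendant '[{"dp":[0,0,0],"rotation":[0,0,0],"fingers":1},{"dp":[0,0,0],"rotation":[0,0,0],"fingers":1},{"dp":[0,0,0],"rotation":[0,0,0],"fingers":1},{"dp":[0,0,0],"rotation":[0,0,0],"fingers":1},{"dp":[0,0,0],"rotation":[0,0,0],"fingers":1},{"dp":[0,0,0],"rotation":[0,0,0],"fingers":1}]' 45
```

```text
clock: 3.08
position: [0.489, -0.3314, 0.1264]
ee_rot: [-2.318, -2.116, 0.0]
force: [0.0, 0.5, -0.1]
width: 1.001
clock: 3.82
position: [0.489, -0.3313, 0.1264]
ee_rot: [-2.318, -2.116, 0.0]
force: [-0.3, 0.2, -1.0]
width: 0.395
```

```bash
python3 -m pendant '[{"dp":[0,0,0],"rotation":[0,0,0],"fingers":1},{"dp":[0,0,0],"rotation":[0,0,0],"fingers":1},{"dp":[0,0,0],"rotation":[0,0,0],"fingers":1},{"dp":[0,0,0],"rotation":[0,0,0],"fingers":1},{"dp":[0,0,0],"rotation":[0,0,0],"fingers":1}]' 45
python3 - <<'E'
from h import *
cv2.imwrite('pics/s2.png',arm.get_image("scene")[150:290,130:300].repeat(4,0).repeat(4,1)); print(arm.observe()['width']*92)
E
```

```text
clock: 4.45
position: [0.489, -0.3314, 0.1264]
ee_rot: [-2.318, -2.116, 0.0]
force: [0.3, 0.1, -0.4]
width: 0.003
0.36868857800465676
```

View pics/s2.png

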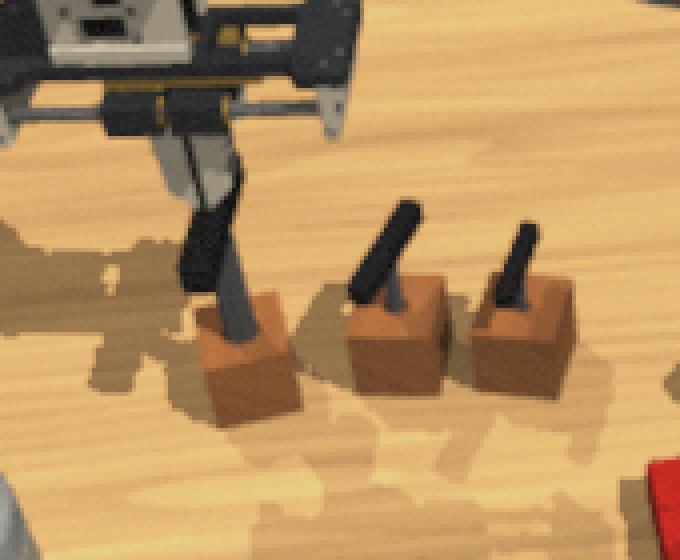

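Run:
```python
from h import *
print('TCP',proj("scene",[.489,-.3314,.1264]),proj("top",[.489,-.3314,.1264]))
for z in(.124,.146):print(z,[proj("scene",[.489+s*.05,-.3316-s*.0045,z]).round(1) for s in(-1,0,1)])
I=arm.get_image("scene");cv2.imwrite('pics/s3.png',cv2.resize(I[175:235,160:220],None,fx=10,fy=10,interpolation=3))
T=arm.get_image("top");cv2.imwrite('pics/t3.png',cv2.resize(T[160:240,400:500],None,fx=7,fy=7,interpolation=3))
```

```text
TCP [183.16424107 207.37423513] [448.96761152 200.35964163]
0.124 [array([187.2, 193.8]), array([183.3, 208.2]), array([179. , 223.7])]
0.146 [array([185.4, 186.4]), array([181.3, 200.7]), array([177. , 216.2])]
```

View pics/s3.png

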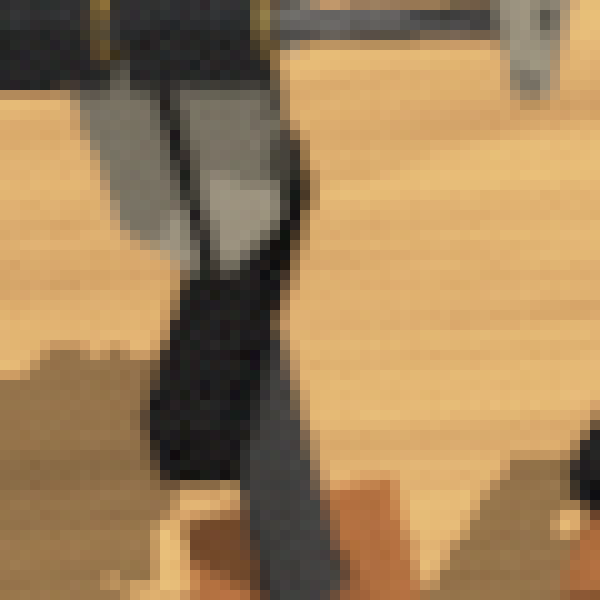

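View pics/t3.png

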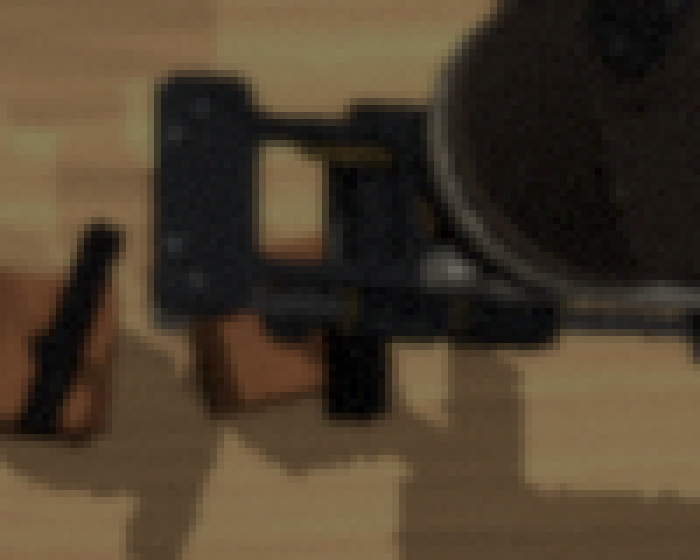

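Run:
```python
from h import *
import json
p=arm.camera_params("wrist");o=arm.observe();I=arm.get_image("wrist")
cv2.imwrite('pics/w2.png',I);json.dump({k:np.array(v).tolist() for k,v in p.items()},open('w2.json','w'))
for z in(.1264,.146):print(proj("wrist",[.489,-.3314,z],p))
```

```text
[317.47295521 230.53967246]
[317.47002299 244.35372544]
```

View pics/w2.png

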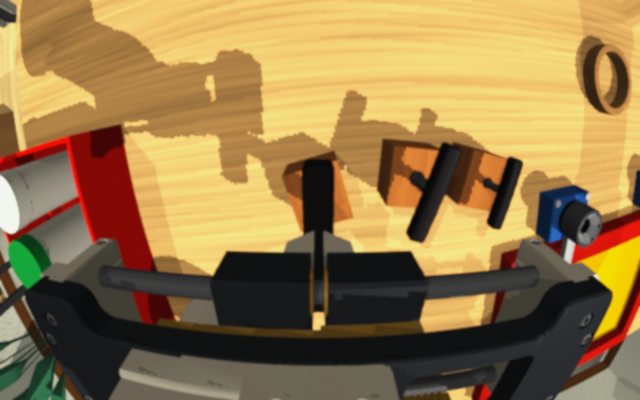

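Run:
```python
from h import *
import json
L=lambda f:{k:np.array(v) for k,v in json.load(open(f)).items()}
p1,p2=L('w1.json'),L('w2.json')
I2=cv2.imread('pics/w2.png');cv2.imwrite('pics/w2z.png',cv2.resize(I2[145:275,260:380],None,fx=5,fy=5,interpolation=3))
g=I2.max(2)
for v in(156,158,160,162,165,170,180,190,200): print(v,g[v,298:340])
```

```text
156 [169 171 171 171 172 173 172 172 171 170 170 167 161 155 149 142 130 121
 111 100  92  88  82  79  79  79  78  79  79  80  80  80  80  80  80  81
  86  99 120 138 152 162]
158 [176 176 174 171 168 165 160 148 135 124 110  99  90  81  74  72  69  68
  67  65  66  66  68  68  70  69  69  69  69  69  70  72  75  79  81  82
  85  93 111 130 141 147]
160 [149 140 130 119 109  97  81  62  48  38  28  24  22  20  22  21  21  20
  20  20  21  22  23  22  21  21  22  21  22  24  26  34  47  69  95 117
 132 145 156 160 153 148]
162 [ 88  85  80  77  71  56  36  19  11  10   9  10  10   9   9   8  10   9
   9  10   9  10   9   9  10  10   9   9  10  10  10  11  26  73 136 180
 201 209 206 193 168 146]
165 [ 77  76  75  69  56  34  17  12  12  11  10  12  11  10  11  12  11  11
  12   9  11  11  12  12  11  12  11  11   9  10  10  11  10  27  84 152
 198 215 217 211 192 166]
170 [107 117 122 107  62  24  13  15  14  14  12  14  15  14  14  15  15  15
  15  16  13  14  15  13  14  14  15  14  14  15  13  14  14  14  31  82
 150 198 216 219 218 217]
180 [125 124 117  94  54  22  13  14  14  15  14  15  16  15  15  14  17  16
  15  15  14  14  14  15  15  15  15  14  16  14  16  14  13  14  29  75
 140 186 202 209 214 217]
190 [129 126 119  98  59  26  15  14  14  15  14  14  15  14  14  15  15  15
  14  15  14  15  14  14  15  14  14  14  13  15  15  15  12  14  29  77
 143 189 204 204 203 205]
200 [209 199 182 153 103  52  23  14  14  14  15  14  15  14  15  15  13  15
  15  15  15  14  14  14  14  14  14  15  14  14  15  14  13  16  40  90
 150 190 204 206 206 206]
```

View pics/w2z.png

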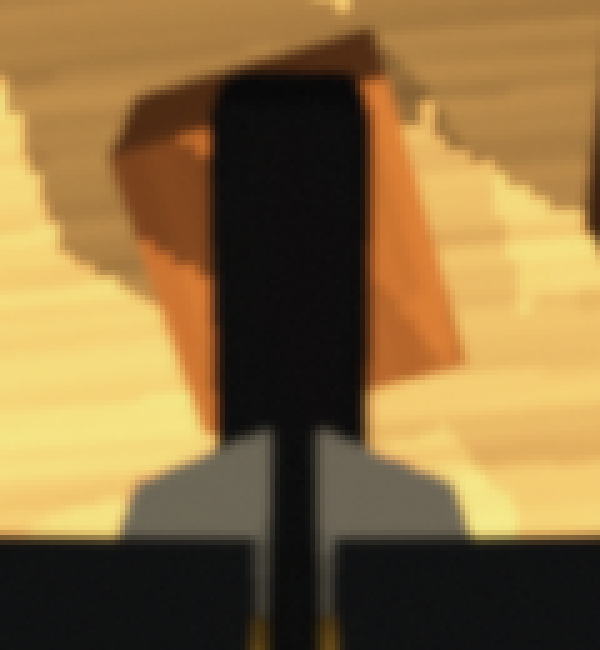

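Run:
```python
from h import *
import json
L=lambda f:{k:np.array(v) for k,v in json.load(open(f)).items()}
p1,p2=L('w1.json'),L('w2.json')
I1=cv2.imread('pics/w1.png').max(2);print(I1[126:136,318],I1[208:222,318]);I2=cv2.imread('pics/w2.png').max(2);print(I2[152:166,318])
for a,b in((130.5,159),(131,159.5),(130,160)):
    print(two(ray("wrist",(318,a),p1),ray("wrist",(318,b),p2)))
# w1 vs original top/scene: far end etc
print('near end top/wrist',two(ray("top",(451,219.5)),ray("wrist",(318,130.5),p1)))
print('far end top/wrist',two(ray("top",(451,178.2)),ray("wrist",(318,214.5),p1)))
print('far end scene?',two(ray("scene",(178.5,222)),ray("wrist",(318,214.5),p1)))
# blocks: top face corner check
print([onz("wrist",q,.146,p2).round(4) for q in((303,180),(332.5,180))],[onz("wrist",q,.12,p2).round(4) for q in((303,180),(332.5,180))])
```

```text
[195 171 153 113  60  23  20  22  23  24] [ 24  23  23  24  24  29  58 131 205 234 239 240 240 239]
[167 165 150 121  92  77  66  43  21  10   9  10  10  11]
(array([ 0.44530563, -0.32710984,  0.11127179]), np.float64(0.00021759701590051575))
(array([ 0.44624157, -0.3271925 ,  0.10829407]), np.float64(0.000218662834648261))
(array([ 0.44330681, -0.32694134,  0.12426842]), np.float64(0.00021255796285912142))
near end top/wrist (array([ 0.44109119, -0.32695821,  0.14361362]), np.float64(0.0013729196019560803))
far end top/wrist (array([ 0.53995466, -0.33581001,  0.14357148]), np.float64(0.0007930782591372174))
far end scene? (array([ 0.54411042, -0.33561313,  0.1336395 ]), np.float64(0.0015281449753952393))
[array([ 0.4492, -0.3356,  0.146 ]), array([ 0.4507, -0.3196,  0.146 ])] [array([ 0.4562, -0.3376,  0.12  ]), array([ 0.4579, -0.319 ,  0.12  ])]
```

Run:
```python
from h import *
import json
o=arm.observe();Rt=R.from_rotvec(o['ee_rot']).as_matrix()
p=arm.camera_params("wrist")
for x in(0,.046):
  for y in(-.0095,.0095):
    for z in(0,-.0188,-.03): print(x,y,z,proj("wrist",o['position']+Rt@[x,y,z],p).round(1),proj("scene",o['position']+Rt@[x,y,z]).round(1))
I=cv2.imread('pics/w1.png');cv2.imwrite('pics/w1f.png',cv2.resize(I[215:310,220:420],None,fx=4,fy=4,interpolation=3))
```

```text
0 -0.0095 0 [317.5 217. ] [184.  204.6]
0 -0.0095 -0.0188 [317.5 229.2] [182.3 198.2]
0 -0.0095 -0.03 [317.4 237.7] [181.3 194.3]
0 0.0095 0 [317.6 243.6] [182.4 210.2]
0 0.0095 -0.0188 [317.5 257.7] [180.7 203.8]
0 0.0095 -0.03 [317.5 267.3] [179.7 199.9]
0.046 -0.0095 0 [388.6 216.5] [204.6 204. ]
0.046 -0.0095 -0.0188 [395.2 228.5] [203.2 197.7]
0.046 -0.0095 -0.03 [399.7 236.7] [202.4 193.8]
0.046 0.0095 0 [386.2 242.7] [203.3 209.7]
0.046 0.0095 -0.0188 [392.1 256.4] [201.9 203.3]
0.046 0.0095 -0.03 [396.1 265.7] [201.  199.4]
```

View pics/w1f.png

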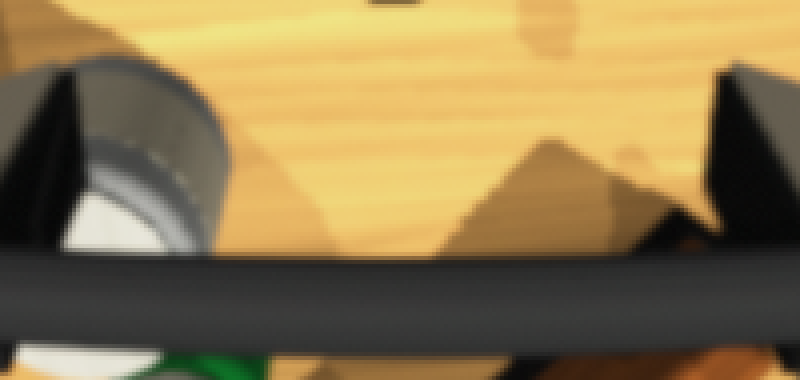

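Both cameras show the fingertips about 24 mm behind the reported TCP: the wrist view puts the tip corners at (398.7,232.5), and the scene view puts the tips at row 201. The jaws therefore shut just above the bar, and the bar itself didn't move. I'll open the jaws, go 25 mm lower, and grip again.

```bash
python3 -m pendant '[{"dp":[0,0,-0.01],"rotation":[0,0,0],"fingers":-0.2},{"dp":[0,0,-0.01],"rotation":[0,0,0],"fingers":-0.2},{"dp":[0,0,-0.01],"rotation":[0,0,0],"fingers":-0.2},{"dp":[0,0,-0.01],"rotation":[0,0,0],"fingers":-0.2},{"dp":[0,0,-0.01],"rotation":[0,0,0],"fingers":-0.2},{"dp":[0,0,-0.01],"rotation":[0,0,0],"fingers":-0.2},{"dp":[0,0,-0.01],"rotation":[0,0,0],"fingers":-0.2}]' 45
python3 - <<'E'
from h import *
cv2.imwrite('pics/w4.png',arm.get_image("wrist")[130:330,160:480].repeat(2,0).repeat(2,1)); print(arm.observe()['width']*92)
E
```

```text
clock: 5.52
position: [0.489, -0.3314, 0.1364]
ee_rot: [-2.318, -2.116, 0.0]
force: [0.2, 0.6, 0.1]
width: 0.598
55.40098685480936
```

View pics/w4.png

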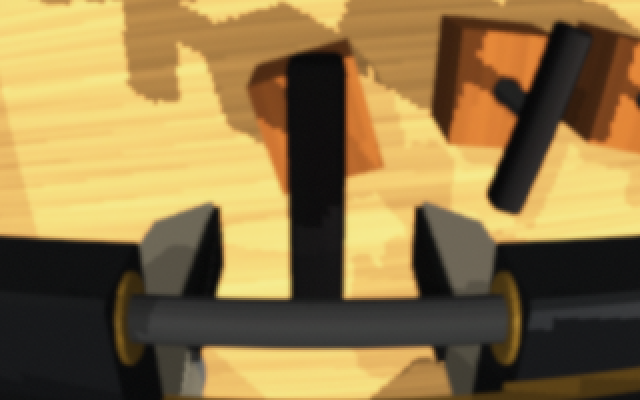

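Jaws are open to 55 mm with the bar centred between them, both at column 319. Descending.

```bash
python3 -m pendant '[{"dp":[0,0,0.018],"rotation":[0,0,0],"fingers":-0.2},{"dp":[0,0,0.034],"rotation":[0,0,0],"fingers":-0.2},{"dp":[0,0,0.034],"rotation":[0,0,0],"fingers":-0.2},{"dp":[0,0,0.034],"rotation":[0,0,0],"fingers":1},{"dp":[0,0,0.034],"rotation":[0,0,0],"fingers":1},{"dp":[0,0,0.034],"rotation":[0,0,0],"fingers":1},{"dp":[0,0,0.034],"rotation":[0,0,0],"fingers":1},{"dp":[0,0,0.034],"rotation":[0,0,0],"fingers":1},{"dp":[0,0,0.034],"rotation":[0,0,0],"fingers":1},{"dp":[0,0,0.034],"rotation":[0,0,0],"fingers":1}]' 45
python3 - <<'E'
from h import *
cv2.imwrite('pics/s5.png',cv2.resize(arm.get_image("scene")[165:265,140:240],None,fx=6,fy=6,interpolation=3)); print(arm.observe()['width']*92)
E
```

```text
clock: 6.82
position: [0.4891, -0.3314, 0.1026]
ee_rot: [-2.319, -2.116, 0.0]
force: [-0.8, -0.7, 3.3]
width: 0.191
17.680153283662204
```

View pics/s5.png

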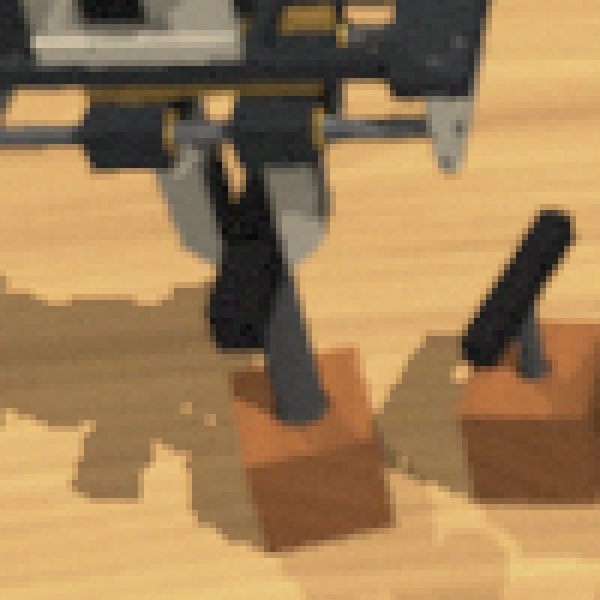

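Gripped at 17.7 mm. Now lift the key clear and carry it to a hover beyond the open clamp.

```bash
python3 -m pendant '[{"dp":[0,0,-0.02],"rotation":[0,0,0],"fingers":1},{"dp":[0,0,-0.06],"rotation":[0,0,0],"fingers":1},{"dp":[0,0,-0.11],"rotation":[0,0,0],"fingers":1},{"dp":[0.02,0.001,-0.15],"rotation":[0,0,0],"fingers":1},{"dp":[0.06,0.005,-0.168],"rotation":[0,0,0],"fingers":1},{"dp":[0.11,0.01,-0.168],"rotation":[0,0,-0.03],"fingers":1},{"dp":[0.165,0.014,-0.168],"rotation":[0,0,-0.06],"fingers":1},{"dp":[0.22,0.019,-0.168],"rotation":[0,0,-0.1],"fingers":1},{"dp":[0.275,0.024,-0.168],"rotation":[0,0,-0.14],"fingers":1},{"dp":[0.33,0.028,-0.168],"rotation":[0,0,-0.18],"fingers":1},{"dp":[0.385,0.033,-0.168],"rotation":[0,0,-0.22],"fingers":1},{"dp":[0.44,0.038,-0.168],"rotation":[0,0,-0.26],"fingers":1},{"dp":[0.49,0.042,-0.168],"rotation":[0,0,-0.3],"fingers":1},{"dp":[0.53,0.045,-0.168],"rotation":[0,0,-0.33],"fingers":1},{"dp":[0.555,0.047,-0.168],"rotation":[0,0,-0.33],"fingers":1},{"dp":[0.568,0.0475,-0.168],"rotation":[0,0,-0.33],"fingers":1},{"dp":[0.568,0.0475,-0.168],"rotation":[0,0,-0.33],"fingers":1},{"dp":[0.568,0.0475,-0.168],"rotation":[0,0,-0.33],"fingers":1}]' 45
python3 - <<'E'
from h import *
import json
p=arm.camera_params("wrist");o=arm.observe();I=arm.get_image("wrist")
cv2.imwrite('pics/w6.png',I);json.dump({k:np.array(v).tolist() for k,v in p.items()},open('w6.json','w'))
print(o['clock'],o['position'],o['width']*92,o['joints'].round(2),R.from_rotvec(o['ee_rot']).as_matrix().round(3))
E
```

```text
clock: 9.12
position: [0.5886, 0.228, 0.2711]
ee_rot: [-1.942, -2.467, 0.001]
force: [-0.4, -0.8, -1.9]
width: 0.19
9.125 [0.58863781 0.22800383 0.27111655] 17.51444460678427 [ 0.05  0.52 -0.8   1.4   0.37  1.37  1.05] [[-0.235  0.972 -0.002]
 [ 0.972  0.235  0.   ]
 [ 0.001 -0.002 -1.   ]]
```

View pics/w6.png

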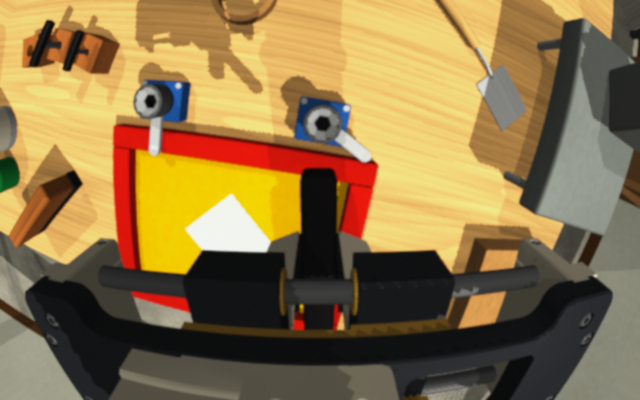

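The key is held upright in the grip. The open clamp's head is at (323,123) with its finger tip near (369,157), and the closed clamp's head is at (152,101). Measuring these in detail.

Run:
```python
from h import *
import json
I=cv2.imread('pics/w6.png')
cv2.imwrite('pics/w6z.png',cv2.resize(I[85:175,280:385],None,fx=7,fy=7,interpolation=3))
cv2.imwrite('pics/w6y.png',cv2.resize(I[70:160,120:200],None,fx=6,fy=6,interpolation=3))
```

```text
(no output)
```

View pics/w6z.png

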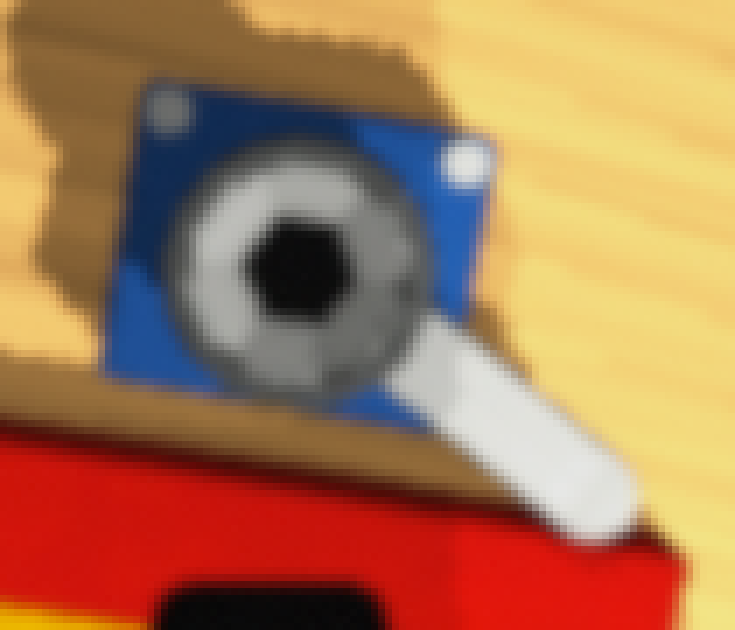

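View pics/w6y.png

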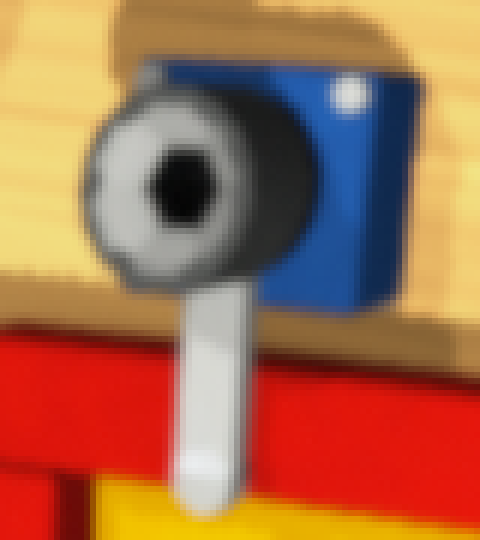

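Run:
```python
from h import *
import json
p={k:np.array(v) for k,v in json.load(open('w6.json')).items()};I=cv2.imread('pics/w6.png')
def com(m,u0,v0): M=cv2.moments(m.astype(np.uint8),True); return np.array([M['m10']/M['m00']+u0,M['m01']/M['m00']+v0]),int(M['m00'])
for nm,u0,v0,u1,v1 in(("open",312,113,334,135),("shut",142,94,158,110)):
    s=I[v0:v1,u0:u1].max(2); 
    for th in(50,75):
        c,n=com(s<th,u0,v0); print(nm,c,n,onz("wrist",c,.062,p).round(4))
# rim: head silhouette upper half vs blue: print unsaturated mask fit circle
hsv=cv2.cvtColor(I,cv2.COLOR_BGR2HSV)
E=[]
m=((hsv[...,1]<60)).astype(np.uint8); sub=m[98:150,298:348]; 
k=max(cv2.findContours(sub,0,1)[0],key=cv2.contourArea)[:,0,:]+[298,98]
W=np.array([onz("wrist",q,.072,p)[:2] for q in k.astype(float)])
for it in range(6):
    A=np.c_[2*W,np.ones(len(W))]; s=np.linalg.lstsq(A,(W**2).sum(1),rcond=None)[0]; r=np.sqrt(s[2]+s[0]**2+s[1]**2); e=np.linalg.norm(W-s[:2],axis=1)-r; W=W[abs(e)<max(2*np.median(abs(e)),.0008)]
print('rim',s[:2].round(4),'r',r.round(4),len(W))
# finger
def finger(th,box,ctr):
    u0,v0,u1,v1=box; m=((hsv[v0:v1,u0:u1,1]<50)&(hsv[v0:v1,u0:u1,2]>th)).astype(np.uint8)
    n,l,st,_=cv2.connectedComponentsWithStats(m); i=1+np.argmax(st[1:,4]); vs,us=np.where(l==i)
    P=np.array([onz("wrist",(u+u0,v+v0),.043,p)[:2] for u,v in zip(us,vs)])
    mu=P.mean(0);d=np.linalg.svd(P-mu)[2][0]; d*=np.sign(d@(mu-ctr)); t=(P-mu)@d
    n=np.array([-d[1],d[0]]); 
    print('finger yaw',np.degrees(np.arctan2(d[1],d[0])),'via ctr',np.degrees(np.arctan2(*(mu-ctr)[::-1])),'tip dist',((P-ctr)@d).max(),'width',np.ptp((P-mu)@n),'offaxis',(ctr-mu)@n)
finger(150,(342,130,378,166),s[:2])
c2=onz("wrist",(151,101),.062,p)[:2]; finger(150,(146,118,164,158),c2)
print('cam',-cv2.Rodrigues(p['rvec'])[0].T@p['tvec'])
```

```text
open [322.56944444 123.34722222] 144 [0.5382 0.2221 0.062 ]
open [322.62790698 123.43604651] 172 [0.5382 0.2222 0.062 ]
shut [150.08235294 100.90588235] 85 [ 0.5536 -0.0178  0.062 ]
shut [150.2        100.98095238] 105 [ 0.5536 -0.0176  0.062 ]
rim [0.5396 0.2258] r 0.0268 49
finger yaw 62.023133117183804 via ctr 65.7386144259787 tip dist 0.07757884904937173 width 0.01905354198009937 offaxis -0.0033400133851714865
finger yaw 3.4545321226098444 via ctr 3.2301061001831664 tip dist 0.07984632204890094 width 0.0178910077664496 offaxis 0.0002030883258939812
cam [0.50707926 0.20859821 0.45376963]
```

Socket at (0.538, 0.222). The clamps measure 240.4 mm apart, as they should, and the clamp yaw is 3.6°. The finger is at about 65° world yaw, so the screw is near 0.5 rad. I'll line the bar up at the 60° step and come down over the mouth.

```bash
python3 -m pendant '[{"dp":[0.003,-0.025,0],"rotation":[0,0,0.08],"fingers":1},{"dp":[0.006,-0.045,0.01],"rotation":[0,0,0.15],"fingers":1},{"dp":[0.006,-0.0505,0.04],"rotation":[0,0,0.15],"fingers":1},{"dp":[0.006,-0.0505,0.07],"rotation":[0,0,0.15],"fingers":1},{"dp":[0.006,-0.0505,0.084],"rotation":[0,0,0.15],"fingers":1},{"dp":[0.006,-0.0505,0.084],"rotation":[0,0,0.15],"fingers":1}]' 45
python3 - <<'E'
from h import *
o=arm.observe();x=R.from_rotvec(o['ee_rot']).as_matrix()[:,0];print(o['position'],np.degrees(np.arctan2(x[1],x[0])))
cv2.imwrite('pics/s7.png',cv2.resize(arm.get_image("scene")[150:270,360:480],None,fx=5,fy=5,interpolation=3))
cv2.imwrite('pics/w7.png',arm.get_image("wrist"))
E
```

```text
clock: 9.93
position: [0.538, 0.2211, 0.1869]
ee_rot: [-2.123, -2.313, 0.003]
force: [0.8, 0.7, -2.4]
width: 0.195
[0.53804392 0.22106346 0.18691044] 94.92527971855799
```

View pics/s7.png

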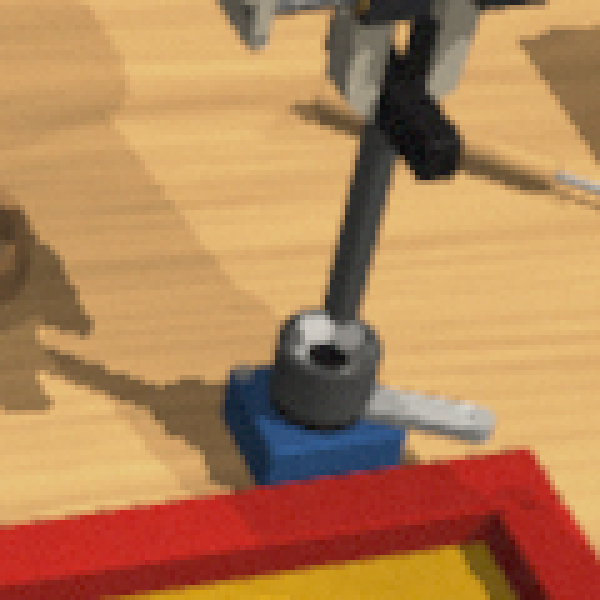

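View pics/w7.png

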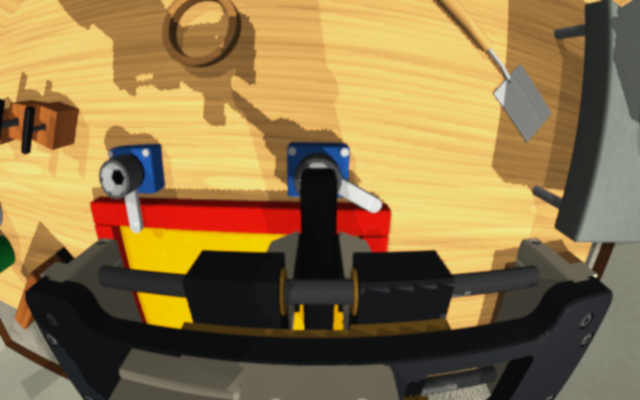

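Run:
```python
from h import *
for X in([.538,.221,.089],[.538,.221,.195],[.5382,.2221,.072],[.5382,.2221,.062]):
    q=proj("scene",X); print(X,q.round(1),((q-[360,150])*5).round(0))
```

```text
[0.538, 0.221, 0.089] [426.7 213.1] [334. 315.]
[0.538, 0.221, 0.195] [435.  176.9] [375. 135.]
[0.5382, 0.2221, 0.072] [426.  218.4] [330. 342.]
[0.5382, 0.2221, 0.062] [425.3 221.5] [326. 358.]
```

Run:
```python
from h import *
I=arm.get_image("scene");cv2.imwrite('pics/s8.png',cv2.resize(I[170:226,400:460],None,fx=12,fy=12,interpolation=0)[:600])
g=I.max(2)
for v in range(184,218,3):print(v,g[v,418:446])
```

```text
184 [222 222 222 221 222 221 220 222 221 221 222 223 203 119  48  46  48  57
  65  68  76 163 221 221 212 148  25  28]
187 [221 220 222 222 222 224 222 223 223 224 224 219 174  52  46  47  54  68
  71  63 154 220 227 227 229 229 228 229]
190 [225 226 227 225 226 226 224 226 228 228 229 197  66  46  49  50  60  70
  64 128 207 230 231 231 230 231 230 230]
193 [228 230 229 230 231 229 230 229 230 230 213 131  47  47  47  61  66  65
 103 190 231 231 233 232 232 230 232 231]
196 [231 232 231 231 229 231 231 231 232 221 160  47  45  52  61  70  69  80
 170 228 229 228 228 229 228 228 227 225]
199 [221 220 219 219 217 218 216 217 214 180  68  44  47  56  62  68  68 129
 194 218 216 217 218 219 219 220 221 221]
202 [225 225 228 229 226 228 228 229 211 129  43  44  50  63  64  65 113 189
 225 223 225 224 224 223 224 223 223 223]
205 [227 227 228 228 228 228 229 219 157  48  50  49  56  67  69  77 171 229
 229 229 230 228 228 227 228 228 227 228]
208 [224 223 225 223 226 225 226 191  65  50  45  57  64  67  66 149 221 228
 226 226 226 226 226 226 226 226 227 228]
211 [225 217 196 192 183 179 168 120  50  45  53  64  66  70 127 205 230 230
 230 230 230 230 229 229 230 228 229 230]
214 [ 53 110 178 203 205 204 204 198 167 101  92  98 109 103 123 185 219 228
 227 226 225 225 226 226 227 224 225 224]
217 [ 85  95 144 198 200 204 198 185 153 142 142 143 141 145 120  73  77 146
 216 225 224 225 225 225 226 226 225 226]
```

View pics/s8.png

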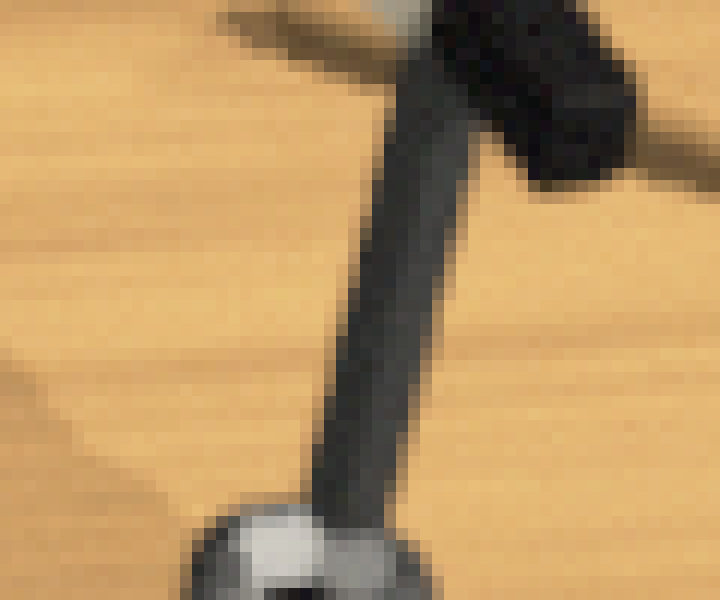

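Run:
```python
from h import *
X=np.array([.538,.221,.089]);q=proj("scene",X)
for d in np.eye(3)*.005: print((proj("scene",X+d)-q).round(2))
I=arm.get_image("top");cv2.imwrite('pics/t8.png',cv2.resize(I[140:240,180:300],None,fx=6,fy=6,interpolation=3))
print(proj("top",[.538,.221,.23]),proj("top",[.538,.221,.21]))
print([((proj("top",[.538+s*.05,.221+s*.0044,.23])-[180,140])*6).round() for s in(-1,1)])
```

```text
[0.69 1.44]
[ 2.07 -0.19]
[ 0.36 -1.59]
[209.08178844 178.07273954] [211.59740867 180.11843139]
[array([184., 362.]), array([165.,  98.])]
```

View pics/t8.png

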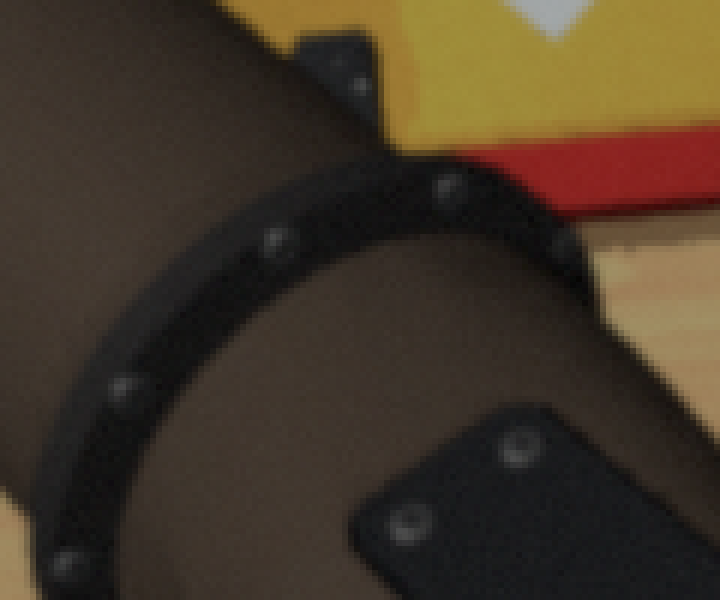

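Run:
```python
from h import *
I=cv2.imread('pics/w7.png');cv2.imwrite('pics/w7z.png',cv2.resize(I[130:220,275:390],None,fx=6.5,fy=6.5,interpolation=3))
g=I.max(2)
for v in(158,160,162,165,190,205):print(v,g[v,285:352])
```

```text
158 [125 103  68  71  76  78  78  78  78  77  78  77  77  76  75  73  66  56
  43  35  29  27  26  27  30  34  36  43  48  51  51  51  50  50  48  47
  45  44  43  39  34  30  28  26  25  30  46  81 114 138 150 154 155 156
 157 157 157 161 169 175 179 178 172 154 150 199 221]
160 [123 101  68  70  76  78  78  78  78  78  77  77  76  75  68  57  42  31
  27  27  33  38  45  53  57  61  65  71  75  75  74  73  73  73  73  73
  71  72  72  69  65  61  54  47  40  34  31  36  57  87 117 140 151 154
 155 155 158 163 170 174 176 176 172 157 161 207 225]
162 [128 106  70  71  76  78  78  78  78  78  77  76  74  66  52  37  28  27
  29  34  41  53  64  70  76  83  92 100 107 110 111 112 111 111 111 111
 109 106  97  88  82  78  75  73  69  64  55  46  38  40  63  99 132 147
 151 152 153 155 159 167 173 174 169 153 171 217 232]
165 [136 113  73  71  75  77  78  78  78  78  75  70  57  41  33  32  35  38
  39  39  41  43  52  76 111 138 153 161 164 164 164 164 164 164 164 164
 163 163 158 150 136 113  93  80  76  75  79  77  70  62  49  52  79 117
 140 150 153 154 159 168 173 173 167 151 198 229 234]
190 [187 187 142 110 129 141 146 146 146 139 121  95  79  70  55  35  19  12
  13  13  13  15  12  13  13  13  13  14  14  12  13  13  14  13  13  15
  15  14  13  14  14  14  14  15  13  13  13  12  11  10  14  30  60  98
 140 174 191 197 199 200 200 200 205 212 221 225 226]
205 [69 69 69 69 69 68 69 69 69 68 68 69 68 66 56 39 20 12 10 11 12 13 13 12
 13 13 14 12 13 12 14 14 14 13 13 13 13 14 13 13 14 14 14 14 13 13 13 12
 11 12 13 29 52 63 65 66 65 65 65 65 65 65 65 65 66 65 65]
```

View pics/w7z.png

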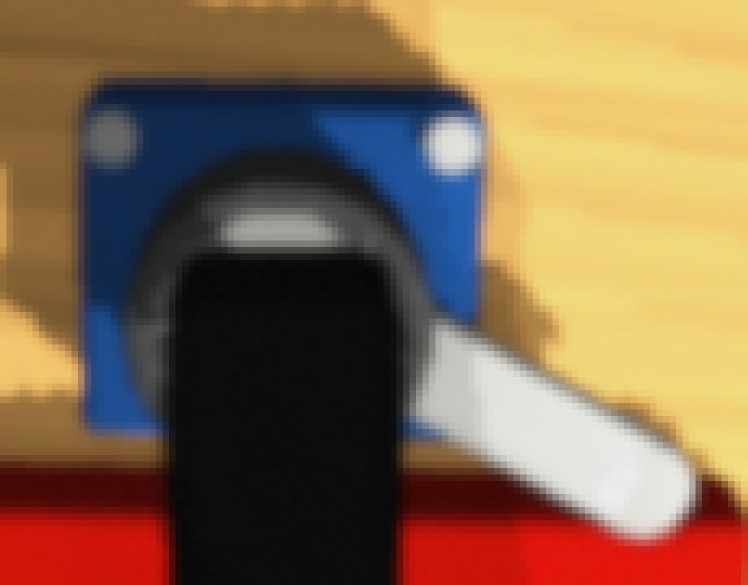

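Run:
```python
from h import *
o=arm.observe();Rt=R.from_rotvec(o['ee_rot']).as_matrix();p=arm.camera_params("wrist")
for y in(-.05,-.045,-.055):
  for z in(-.0214,-.0434): print(y,z,proj("wrist",o['position']+Rt@[0,y,z],p).round(1))
I=cv2.imread('pics/w7.png').max(2);print(I[160:182,319])
print(Rt.round(4))
```

```text
-0.05 -0.0214 [317.3 161.3]
-0.05 -0.0434 [317.2 171.2]
-0.045 -0.0214 [317.3 170.4]
-0.045 -0.0434 [317.2 181.6]
-0.055 -0.0214 [317.3 152.1]
-0.055 -0.0434 [317.2 160.6]
[ 73  85 111 141 158 164 156 124  72  28  11   9   8  10  11   9  12  11
  13  13  13  14]
[[-8.660e-02  9.962e-01  1.000e-04]
 [ 9.962e-01  8.660e-02  1.400e-03]
 [ 1.400e-03  2.000e-04 -1.000e+00]]
```

Two views agree that the key sits 2–4 mm toward tool +y and about 1 mm toward +x. I'll correct for that and lower it gently.

```bash
python3 -m pendant '[{"dp":[-0.001,-0.003,0],"rotation":[0,0,0],"fingers":1},{"dp":[-0.001,-0.003,0.008],"rotation":[0,0,0],"fingers":1},{"dp":[-0.001,-0.003,0.016],"rotation":[0,0,0],"fingers":1},{"dp":[-0.001,-0.003,0.024],"rotation":[0,0,0],"fingers":1},{"dp":[-0.001,-0.003,0.028],"rotation":[0,0,0],"fingers":1},{"dp":[-0.001,-0.003,0.028],"rotation":[0,0,0],"fingers":1}]' 45
python3 - <<'E'
from h import *
print(arm.observe()['force'],arm.observe()['ft_torque'])
cv2.imwrite('pics/s9.png',cv2.resize(arm.get_image("scene")[160:250,390:480],None,fx=6.6,fy=6.6,interpolation=3))
E
```

```text
clock: 10.88
position: [0.5357, 0.2211, 0.1601]
ee_rot: [-2.122, -2.315, -0.001]
force: [-0.0, 0.6, -3.2]
width: 0.194
[-0.01210804  0.57303812 -3.21815084] [ 0.12131315 -0.12172792 -0.03172412]
```

View pics/s9.png

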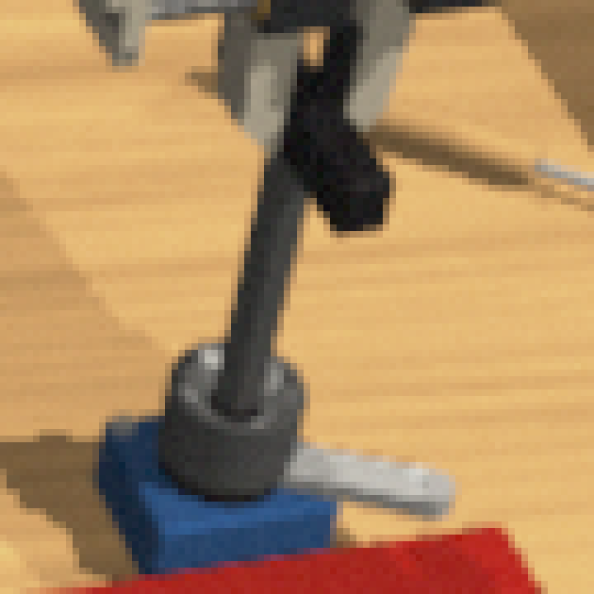

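The tip has dropped into the lead-in with no contact force. Continuing down.

```bash
python3 -m pendant '[{"dp":[0,0,0.006],"rotation":[0,0,0],"fingers":1},{"dp":[0,0,0.012],"rotation":[0,0,0],"fingers":1},{"dp":[0,0,0.018],"rotation":[0,0,0],"fingers":1},{"dp":[0,0,0.0225],"rotation":[0,0,0],"fingers":1},{"dp":[0,0,0.0225],"rotation":[0,0,0],"fingers":1}]' 45
python3 - <<'E'
from h import *
print(arm.observe()['force'],arm.observe()['ft_torque'])
E
```

```text
clock: 11.55
position: [0.5358, 0.2214, 0.1378]
ee_rot: [-2.122, -2.315, -0.001]
force: [-0.2, -0.7, -3.1]
width: 0.193
[-0.17323731 -0.65037011 -3.11655964] [ 0.12725315 -0.11911022  0.00332504]
```

```bash
python3 -m pendant '[{"dp":[0,0,0.001],"rotation":[0,0,0],"fingers":1},{"dp":[0,0,0.002],"rotation":[0,0,0],"fingers":1},{"dp":[0,0,0.003],"rotation":[0,0,0],"fingers":1},{"dp":[0,0,0.003],"rotation":[0,0,0],"fingers":1}]' 45
python3 - <<'E'
from h import *
I=arm.get_image("scene");cv2.imwrite('pics/s10.png',cv2.resize(I[160:250,390:480],None,fx=6.6,fy=6.6,interpolation=3))
for z in(.159,.170,.181): print(z,((proj("scene",[.588,.2265,z])-[390,160])*6.6).round())
E
```

```text
clock: 12.05
position: [0.5368, 0.222, 0.1374]
ee_rot: [2.122, 2.315, 0.006]
force: [-4.0, -3.0, 19.8]
width: 0.191
0.159 [344. 292.]
0.17 [351. 266.]
0.181 [358. 240.]
```

View pics/s10.png

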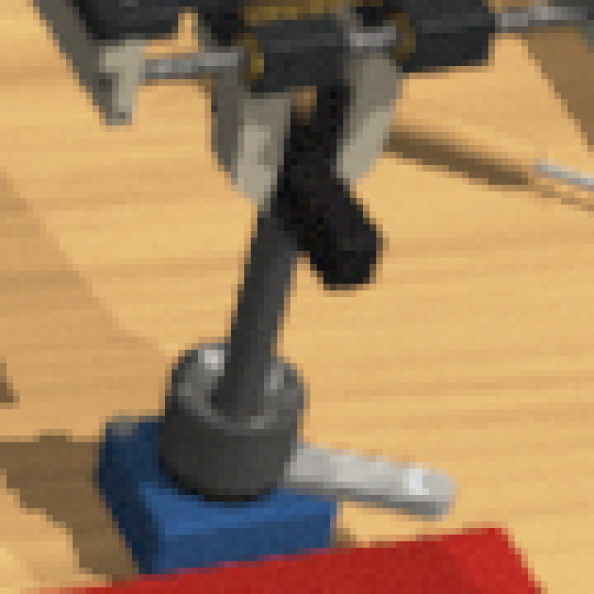

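The key bottomed at reported z = 0.1374 against the predicted 0.1376, with the load rising to about 23 N, so it is fully home. Now turning clockwise about the key axis.

```bash
python3 -m pendant '[{"dp":[0.0002,0,0.0005],"rotation":[0,0,0.1],"fingers":1},{"dp":[0.0004,0.0001,0.0005],"rotation":[0,0,0.22],"fingers":1},{"dp":[0.0006,0.0001,0.0005],"rotation":[0,0,0.34],"fingers":1},{"dp":[0.0008,0.0002,0.0005],"rotation":[0,0,0.46],"fingers":1},{"dp":[0.001,0.0003,0.0005],"rotation":[0,0,0.58],"fingers":1},{"dp":[0.0012,0.0004,0.0005],"rotation":[0,0,0.7],"fingers":1},{"dp":[0.0013,0.0006,0.0005],"rotation":[0,0,0.82],"fingers":1},{"dp":[0.0014,0.0007,0.0005],"rotation":[0,0,0.94],"fingers":1},{"dp":[0.0015,0.0008,0.0005],"rotation":[0,0,1.0],"fingers":1},{"dp":[0.0015,0.0008,0.0005],"rotation":[0,0,1.0],"fingers":1}]' 45
python3 - <<'E'
from h import *
import json
p=arm.camera_params("wrist");o=arm.observe();I=arm.get_image("wrist")
cv2.imwrite('pics/w11.png',I);json.dump({k:np.array(v).tolist() for k,v in p.items()},open('w11.json','w'))
x=R.from_rotvec(o['ee_rot']).as_matrix()[:,0];print(o['position'],np.degrees(np.arctan2(x[1],x[0])),o['force'],o['ft_torque'],o['joints'].round(2))
cv2.imwrite('pics/s11.png',cv2.resize(arm.get_image("scene")[150:270,370:490],None,fx=5,fy=5,interpolation=3))
E
```

```text
clock: 13.35
position: [0.537, 0.2235, 0.1375]
ee_rot: [-2.973, -1.013, -0.005]
force: [-3.1, -2.8, 5.3]
width: 0.192
[0.53702629 0.22354907 0.13754591] 37.64546843973574 [-3.11276755 -2.82753179  5.33855849] [-0.58021938  1.06263984  0.04143006] [-0.13  0.48 -0.5   1.73  0.27  1.   -0.07]
```

View pics/s11.png

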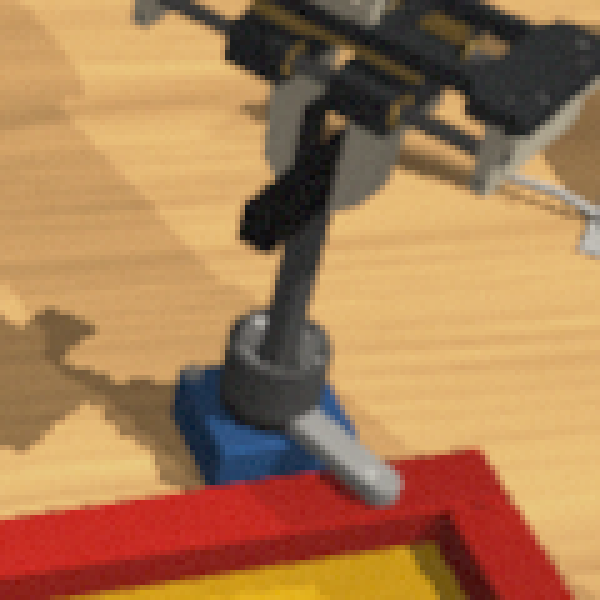

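View pics/w11.png

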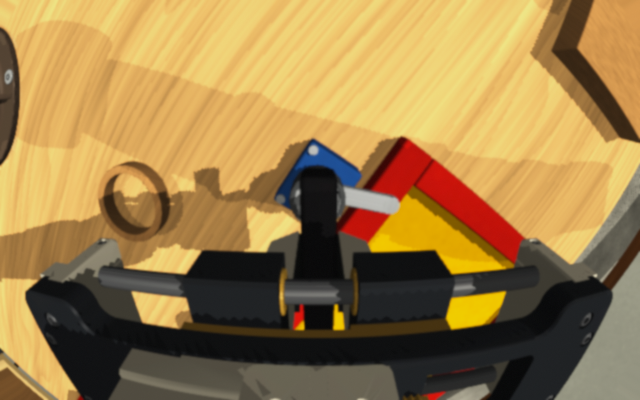

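The finger is swinging with the key; its tip is at about (395,205) in the wrist view. Measuring its yaw.

```bash
cat >> h.py <<'E'
def finger(I,p,n,box,thv=150,ths=50,ctr=(.5382,.2221)):
    hsv=cv2.cvtColor(I,cv2.COLOR_BGR2HSV);u0,v0,u1,v1=box;ctr=np.array(ctr)
    m=((hsv[v0:v1,u0:u1,1]<ths)&(hsv[v0:v1,u0:u1,2]>thv)).astype(np.uint8)
    k,l,st,_=cv2.connectedComponentsWithStats(m); i=1+np.argmax(st[1:,4]); vs,us=np.where(l==i)
    P=np.array([onz(n,(u+u0,v+v0),.043,p)[:2] for u,v in zip(us.astype(float),vs.astype(float))])
    mu=P.mean(0);d=np.linalg.svd(P-mu)[2][0]; d*=np.sign(d@(mu-ctr)); t=(P-ctr)@d; nn=np.array([-d[1],d[0]])
    far=P[t>t.max()-.018].mean(0)-ctr
    a=lambda w:np.degrees(np.arctan2(w[1],w[0])).round(1)
    print(n,'n',len(P),'pca',a(d),'mean',a(mu-ctr),'tipdir',a(far),'tipdist',t.max().round(4),'w',np.ptp((P-mu)@nn).round(4))
E
python3 - <<'E'
from h import *
import json
p={k:np.array(v) for k,v in json.load(open('w11.json')).items()};I=cv2.imread('pics/w11.png')
finger(I,p,"wrist",(344,180,406,220),120,60)
p={k:np.array(v) for k,v in json.load(open('w6.json')).items()};J=cv2.imread('pics/w6.png')
finger(J,p,"wrist",(342,130,378,166),120,60)
S0=cv2.imread('pics/scene0.png');p=arm.camera_params("scene")
finger(S0,p,"scene",(434,222,462,245),120,60)
S=arm.get_image("scene");finger(S,p,"scene",(426,228,455,255),110,60)
cv2.imwrite('pics/w11z.png',cv2.resize(I[140:240,280:410],None,fx=6,fy=6,interpolation=3))
E
```

```text
wrist n 953 pca 24.8 mean 26.4 tipdir 26.1 tipdist 0.0799 w 0.0188
wrist n 459 pca 61.2 mean 65.9 tipdir 65.3 tipdist 0.0815 w 0.0194
scene n 136 pca 65.4 mean 65.7 tipdir 65.6 tipdist 0.0794 w 0.0212
scene n 146 pca 22.4 mean 25.7 tipdir 24.8 tipdist 0.0833 w 0.0226
```

View pics/w11z.png

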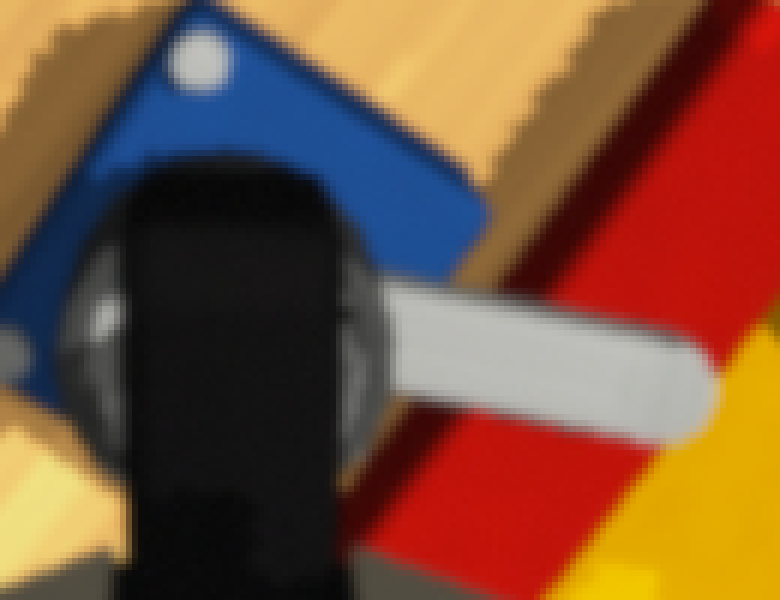

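Finger is now at 26°, and the target is 3.65° (the clamp's x axis), so 22° or 0.39 rad remains.

```bash
python3 -m pendant '[{"dp":[0.0002,0,0.0005],"rotation":[0,0,0.1],"fingers":1},{"dp":[0.0003,0,0.0005],"rotation":[0,0,0.2],"fingers":1},{"dp":[0.0005,0.0001,0.0005],"rotation":[0,0,0.3],"fingers":1},{"dp":[0.0006,0.0001,0.0005],"rotation":[0,0,0.38],"fingers":1},{"dp":[0.0006,0.0001,0.0005],"rotation":[0,0,0.38],"fingers":1},{"dp":[0.0006,0.0001,0.0005],"rotation":[0,0,0.38],"fingers":1}]' 45
python3 - <<'E'
from h import *
import json
p=arm.camera_params("wrist");o=arm.observe();I=arm.get_image("wrist")
cv2.imwrite('pics/w12.png',I);json.dump({k:np.array(v).tolist() for k,v in p.items()},open('w12.json','w'))
x=R.from_rotvec(o['ee_rot']).as_matrix()[:,0];print(o['position'],np.degrees(np.arctan2(x[1],x[0])),o['force'],o['ft_torque'])
S=arm.get_image("scene");cv2.imwrite('pics/s12.png',cv2.resize(S[150:270,370:490],None,fx=5,fy=5,interpolation=3));cv2.imwrite('pics/s12f.png',S)
E
```

```text
clock: 14.25
position: [0.5376, 0.224, 0.1376]
ee_rot: [-3.11, -0.438, -0.005]
force: [-1.7, -1.6, 5.5]
width: 0.195
[0.53764665 0.22397524 0.13755842] 16.03962337157049 [-1.70609151 -1.58207157  5.45717403] [-0.4354272   0.60972249  0.01272112]
```

View pics/w12.png

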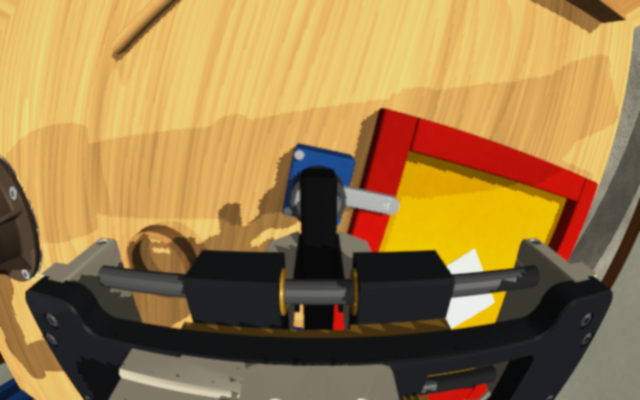

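View pics/s12.png

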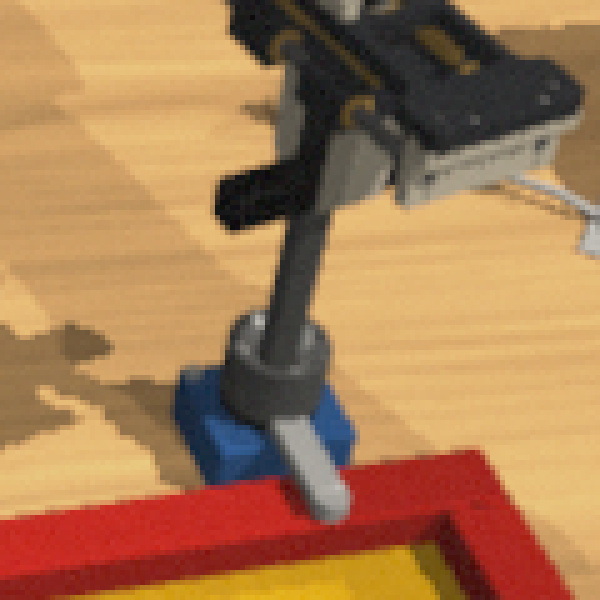

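Run:
```python
from h import *
import json
p={k:np.array(v) for k,v in json.load(open('w12.json')).items()};I=cv2.imread('pics/w12.png')
finger(I,p,"wrist",(346,180,406,220),120,60)
S=cv2.imread('pics/s12f.png');ps=arm.camera_params("scene")
finger(S,ps,"scene",(421,230,450,256),110,60)
finger(S,ps,"scene",(320,247,345,272),110,60,(.5536,-.0177))
# rail near/far edges, wrist: red mask rows (frame near rail top z=.03)
hsv=cv2.cvtColor(I,cv2.COLOR_BGR2HSV); red=((hsv[...,1]>180)&((hsv[...,0]<8)|(hsv[...,0]>172))&(hsv[...,2]>150))
for side in(0,1):
    Q=[]
    for v in list(range(125,178,4))+list(range(222,240,4)):
        u=np.where(red[v,345:430])[0]+345
        if len(u)<5: continue
        # contiguous run
        run=u[:np.argmax(np.diff(np.r_[u,9999])>1)+1]
        Q.append(onz("wrist",((run[0]-.5,run[-1]+.5)[side],v),.03,p)[:2])
    Q=np.array(Q); l=cv2.fitLine(Q.astype(np.float32)[:,None],cv2.DIST_HUBER,0,.001,.001).ravel(); print('rail edge yaw',np.degrees(np.arctan2(l[1],l[0]))%180, 'res',np.abs((Q-l[2:])@[-l[1],l[0]]).round(4))
```

```text
wrist n 957 pca 2.7 mean 4.7 tipdir 4.3 tipdist 0.08 w 0.0194
scene n 142 pca 2.4 mean 3.9 tipdir 3.6 tipdist 0.0843 w 0.0183
scene n 167 pca 3.0 mean 3.7 tipdir 3.5 tipdist 0.0855 w 0.0184
rail edge yaw 93.06158 res [0.0001 0.0001 0.     0.     0.0001 0.0001 0.0002 0.0003 0.0004 0.0005
 0.0006 0.0003 0.0002 0.0001 0.0002 0.     0.0002 0.0006 0.0099]
rail edge yaw 93.499275 res [0.0001 0.0001 0.     0.     0.0001 0.0002 0.0003 0.0004 0.0005 0.0003
 0.0002 0.0001 0.0001 0.0007 0.     0.0003 0.0005 0.0002 0.0002]
```

The finger is square to within about 1°: 3.6–4.7° measured, against 3.1–3.65° for the rail normal and the other clamp's finger. Letting go and backing off straight up.

```bash
python3 -m pendant '[{"dp":[0,0,0],"rotation":[0,0,0],"fingers":0.4},{"dp":[0,0,0],"rotation":[0,0,0],"fingers":-0.2},{"dp":[0,0,0],"rotation":[0,0,0],"fingers":-0.2},{"dp":[0,0,0],"rotation":[0,0,0],"fingers":-0.2},{"dp":[0,0,0],"rotation":[0,0,0],"fingers":-0.2},{"dp":[0,0,0],"rotation":[0,0,0],"fingers":-0.2},{"dp":[0,0,-0.02],"rotation":[0,0,0],"fingers":-0.2},{"dp":[0,0,-0.05],"rotation":[0,0,0],"fingers":-0.2},{"dp":[0,0,-0.1],"rotation":[0,0,0],"fingers":-0.2},{"dp":[0,-0.03,-0.14],"rotation":[0,0,0],"fingers":-0.2},{"dp":[0,-0.06,-0.15],"rotation":[0,0,0],"fingers":-0.2},{"dp":[0,-0.06,-0.15],"rotation":[0,0,0],"fingers":-0.2}]' 45
python3 - <<'E'
from h import *
import json
p=arm.camera_params("wrist");o=arm.observe();I=arm.get_image("wrist")
cv2.imwrite('pics/w13.png',I)
print(o['clock'],o['position'],o['force'],o['width']*92)
S=arm.get_image("scene");cv2.imwrite('pics/s13.png',cv2.resize(S[130:280,300:500],None,fx=4,fy=4,interpolation=3));cv2.imwrite('pics/s13f.png',S)
ps=arm.camera_params("scene");finger(S,ps,"scene",(421,230,450,256),110,60)
E
```

```text
clock: 15.85
position: [0.5196, 0.2846, 0.2888]
ee_rot: [-3.106, -0.444, -0.008]
force: [0.2, -0.3, -0.4]
width: 0.599
15.85 [0.51957384 0.28457673 0.2888481 ] [ 0.16031343 -0.30717085 -0.35664681] 55.10552483014965
scene n 144 pca 2.5 mean 3.7 tipdir 3.5 tipdist 0.0843 w 0.0183
```

View pics/s13.png

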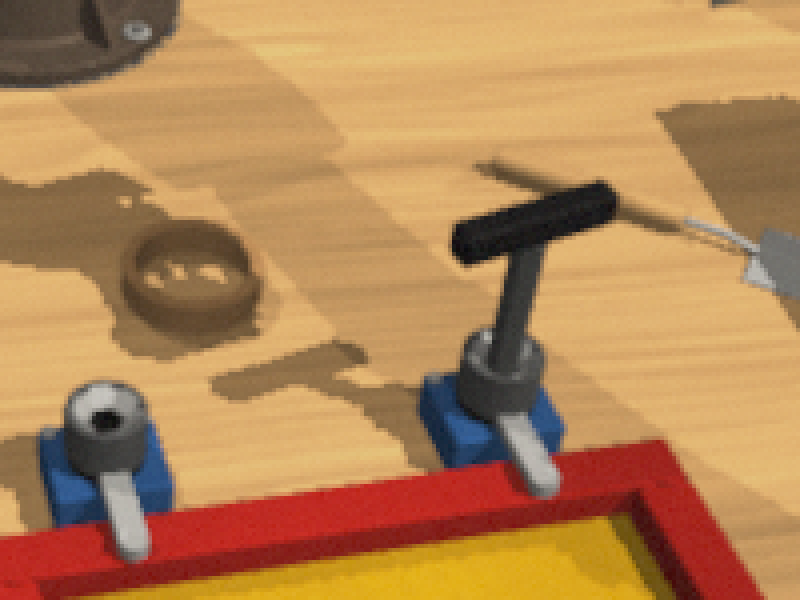

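View pics/w13.png

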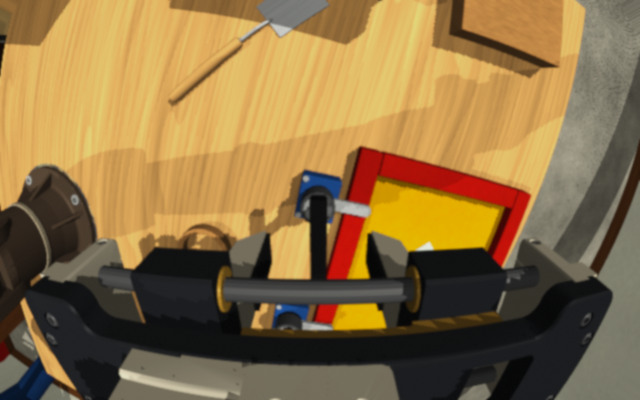

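The key stands freely in the socket. Its bar centre is at about (433.7,185.5) in the scene view, against (433,185.4) expected for fully home. The two fingers lie parallel across the rail, and the gripper is clear. Handing in.

```bash
python3 -c "
from cell import arm
print(arm.sign_off())"
```

```text
the job is handed in; nothing more can be done
None
```

I took the largest key from its stand, seated it in the open clamp's socket and turned it clockwise until the finger lay across the red rail. I then let go and backed the gripper off straight up. The job was handed in at about 16 s of the 40 s allowed.

**Last checks**
- **Seating:** the key bottomed at a reported height of 0.1374 m (0.1376 m predicted), with a push of about 23 N. After release, its bar sat where the scene view should show it if fully home, to within a pixel.
- **Finger angle:** the scene camera put the finger at about 3.6° after release. The rail normal and the other clamp's finger measured 3.1–3.7°.
- **Robot clear:** the wrist force was near zero, and both cameras showed the key standing free of the gripper.

**What failed or disagreed**
- **First grasp:** it closed on air. The cameras showed the real fingertips about 24 mm behind the reported tool point, so I went 25 mm lower and gripped again. The key did not move.
- **Finger angle spread:** different fits of the finger's angle ranged from 2.4° to 4.7°. I took it as square to within about 1°.
- **Key position in the grip:** the scene camera showed the key off the socket axis by up to about 4 mm sideways. The wrist camera gave about 1 mm sideways and 3 mm along the bar. I corrected for the wrist's figures, and the key then entered with no contact force.

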